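# Unfold the picture stand's brace and hold the clamp lever at half travel

### The arm

A 7-joint arm with a two-finger parallel gripper is mounted at the origin on the work surface. World frame = base frame: x ahead of the robot, y to its left, z up, the work surface at z = 0. Lengths are in m, angles in rad, forces in N, time in s.
With the tool pointing down it reaches from about 0.425 to 0.8 m from the base axis. Payload 8.3 kg.
Tool frame: the origin (TCP) lies at the very end of the fingers, on their centre line; the grasp point (between the pads) lies 19 mm behind it; z points along the fingers, y is the line along which they close (so a half turn about z gives the same grasp; the last joint's range is limited). The gripper opens to 85 mm and grips with 20 to 120 N. Pads are 22 mm wide; open, the fingers measure 114 mm over their backs; the gripper's body (76 mm by 85 mm) begins 54 mm behind the grasp point. The pads swing forward as they close: fully open they stand 13 mm farther back than shut.
Start: joints at [1.093, 0.383, 0.016, 1.37, -0.006, 1.388, -0.046], TCP at [0.252, -0.572, 0.231] pointing down, gripper open.
Joint ranges: [-2.95, 2.95], [-0.25, 2.06], [-1.52, 1.56], [0.18, 2.33], [-1.44, 4.58], [0.02, 2.06], [-3.01, 3.01]. Speed limits (rad/s): [2.39, 2.39, 3.01, 3.01, 3.14, 3.14, 3.14].

### API

Orientations are given as a 3x3 rotation matrix whose columns are the frame's x, y, z axes.
In Python, from workcell import goto, line_to, set_joints, move_gripper, dwell, inverse_kinematics, snapshot, get_calibration, PlanningError, job_done, read_time_s, read_joints, read_qvel, read_joint_efforts, read_ee_pos, read_ee_rot, read_ft_force, read_torque, read_gripper_width, read_grip_force gives the robot as it stands. The module is installed in compiled form; this text tells all that it offers. Calls block until the motion is done:
- goto(position, orientation): joint-space move of the TCP to a pose.
- line_to(position, vel=0.15, orientation=None): straight line of the TCP; orientation=None keeps the orientation; vel is the mean speed in m/s.
- set_joints(angles): joint-space move.
- move_gripper(opening, grasp_force=None): finger opening in m; grasp_force is the grip in N (None keeps the last); returns when the fingers have stopped.
- dwell(seconds).
- inverse_kinematics(position, orientation): joint angles nearest the present ones, or None.
- snapshot(name): name is "side" or "top"; returns the picture (400x640x3 uint8, red, green, blue); there is no depth.
- get_calibration(name): a dict with "fx", "fy", "cx", "cy" (pixels), "camera_from_world" (4x4, takes a point from world to camera coordinates). Camera axes: x right, y up, looking along -z (the intrinsics and any distortion apply to the point x, -y, -z); pixel columns grow to the right and rows downward; lengths in m; the calibration is good to about 2 mm. A picture is of the moment at which its call begins. get_calibration takes no time and is no camera call.
A pose or a line that the arm cannot do raises PlanningError and nothing moves.
- job_done(): hands the job in; it is judged then, once.
Readings, each from a call of its own:
- read_time_s(): time.
- read_joints(): joint angles.
- read_qvel(): joint speeds.
- read_joint_efforts(): joint torques, N m.
- read_ee_pos(): TCP position.
- read_ee_rot(): TCP orientation.
- read_ft_force(): force on the tool from outside, world axes, zero at the start.
- read_torque(): the same for the moment, N m.
- read_gripper_width(): finger opening in m.
- read_grip_force(): force on a finger pad.
Only numpy, scipy, OpenCV 4.12 (cv2) and the standard library are available. Lean on these libraries where they do the work, as an engineer would, in place of code of your own. Each camera call takes 0.05 s, during which the arm holds its last target. There are 200 camera calls.

### The job

Get the picture stand ready for me to lift out of the bench clamp: swing the hinged wooden brace on its back all the way out until it snaps into its end detent, and let go of it. Then, with the fingertips, press the clamp's spring lever down by its round pad until the lever lies level (half its travel, which eases the jaw) and keep it there; never press it down near its lower stop, or the stand would drop. Finish while still holding the lever level, and leave the bowl, the glass orb and the little key box where they are.

Things in the scene. Friction and masses are not known exactly. Their poses are not given: they have to be found in the camera images.
- clamp: small steel bench clamp fixed to the quartz top: base plate 110 (x) x 90 (y) x 12 mm, jaws up to 62 mm high. Origin: centre of its underside, on the top. Clamp axes: z up, x points from the stand's front to its back, the lever sticks out to -y. The clamp may be turned up to 0.45 rad from the world axes
- stand: wooden picture stand fixed upright in the jaws: panel 12 (x) x 120 (y) x 130 (z) mm; origin: centre of the panel's lower edge, 35 mm above the top, over the clamp's origin, same axes. Its top edge is 165 mm above the top. Brace on its +x face. A brass detent bracket over the root of the brace reaches 69 mm in +x (y 20 to 50 mm), its top 165 mm above the top
- brace (a joint): brace angle about its upright hinge, rad: 0 folded along the panel (from the hinge to the stand's -y), growing as it swings to +x, counter-clockwise from above. Starts at 0.1 to 0.6, light friction, stays where left. A spring catch resists from 1.07 to its crest at 1.25 (about 3 N at the peg), then snaps the brace on to its end stop at 1.45: seated
- brace_peg (a point): top of the brace's peg: an upright wooden dowel 14 mm thick at the brace's free end, 85 mm from the hinge axis; the point is on its axis at its upper end, 213 mm above the top; it rises free from 137 mm up. The brace is a dark wooden board 8 mm thick, 88 mm long, its top 135 mm above the top
- brace_hinge (a point): a point on the brace's upright hinge axis, 11 mm in x and 45 mm in y from the stand's origin
- release (a joint): angle of the clamp's spring lever, rad: 0 raised at rest (tilted 0.35 rad up), 0.35 level, 0.7 at the lower stop. A spring pushes it up: about 2 N at the pad to start, 5.5 N level, 9 N at the stop; it springs back when let go. The jaw opens with it
- lever_bar: the clamp's steel lever with its pad: bar 14 x 105 x 8 mm. Origin on the pivot axis, the bar runs to its own -y, its z is upright when the lever is level
- lever_pad (a point): centre of the upper face of the round rubber pad (34 mm across, 12 mm high) at the lever's end, 110 mm out from the pivot and 12 mm above the bar's midline; about 104 mm above the top at rest, 67 mm with the lever level, 29 mm at the lower stop
- lever_pivot (a point): the lever's pivot, 55 mm above the top, at x -20, y -45 mm in the clamp's axes
- bowl: bystander: grey ceramic bowl, 110 mm across, 50 mm high, loose; origin at the centre of its underside
- orb: bystander: glass orb 72 mm across on a small round wooden foot, 82 mm high, loose; origin at the centre of its underside
- keybox: bystander: closed wooden key box 94 x 64 x 49 mm with a small brass knob, loose; origin at the centre of its underside
Mind the look-alikes: they are no part of the job. Of the things that look like the clamp, the larger one is meant.

How it is judged:
By the outcome, as a careful person would: the job done as asked, in the order asked, and still so for the second after the job is handed in, while the arm keeps its last pose, push and grip.
It also fails if it takes over 51 s, if anything falls off the work surface, if the arm or the gripper's body presses on something with over 40 N, if the wrist force passes 120 N, or if a joint passes its speed limit or range.

## Working session

There is one attempt and no reset: what is moved stays moved. The work goes in short steps, each a Python script; the robot and the scene stay as the last script left them, time stands still between calls to the robot, and variables do not carry over. Pictures are saved under pics/ and viewed, at most 10 in all, crops included, and the job is handed in when it is done.

```bash
mkdir -p pics
python3 - <<'E'
from workcell import *
import cv2,numpy as np
for n in("top","side"):
    cv2.imwrite(f"pics/{n}0.png",snapshot(n)[:,:,::-1]); c=get_calibration(n); print({k:(np.round(v,4).tolist() if k=="camera_from_world" else v) for k,v in c.items()})
print(read_time_s(),read_ee_rot().round(3),read_ft_force())
E
```

```text
{'fx': 476.7191743735689, 'fy': 476.7191743735689, 'cx': 313.8897548906412, 'cy': 196.07466447553713, 'camera_from_world': [[-0.0057, -1.0, -0.0077, 0.062], [0.995, -0.0065, 0.0994, -0.532], [-0.0994, -0.0071, 0.995, -1.1987], [0.0, 0.0, 0.0, 1.0]]}
{'fx': 404.2628985163867, 'fy': 404.2628985163867, 'cx': 313.9496308469607, 'cy': 202.78636930347113, 'camera_from_world': [[-0.9362, -0.3511, 0.0178, 0.5169], [0.2705, -0.6869, 0.6745, -0.2189], [-0.2246, 0.6363, 0.738, -0.9648], [0.0, 0.0, 0.0, 1.0]]}
0.1 [[ 0.915  0.403 -0.001]
 [ 0.403 -0.915  0.002]
 [-0.    -0.002 -1.   ]] [0.14702169 0.11704006 0.4829088 ]
```

View pics/top0.png

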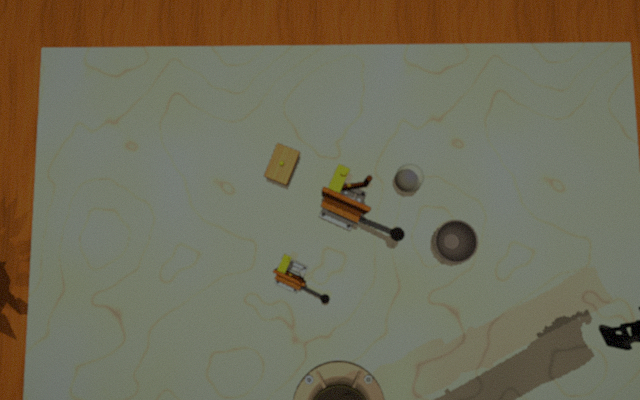

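View pics/side0.png

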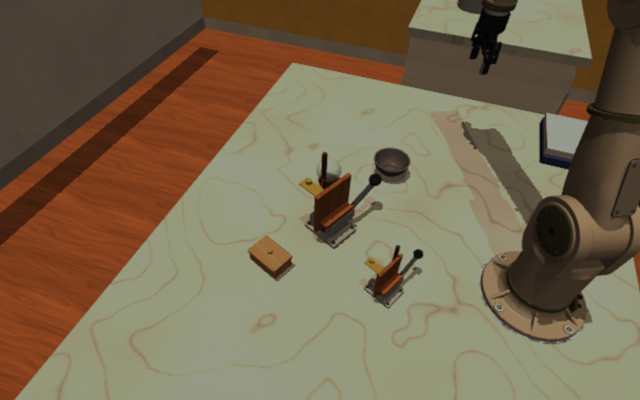

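Top view: there are two clamps with stands, a larger one at about (345,205) and a smaller one at about (292,275); in the side view they are at (333,215) and (388,278). The larger one is meant. The key box is at (282,165), the orb at (408,180) and the bowl at (455,241). I'll enlarge the larger clamp to confirm it and to pick points.

Run:
```python
import cv2
a=cv2.imread("pics/top0.png")[150:260,305:425]; b=cv2.imread("pics/side0.png")[140:260,280:400]
f=lambda i,s:cv2.convertScaleAbs(cv2.resize(i,None,fx=s,fy=s,interpolation=cv2.INTER_CUBIC),alpha=1.8)
cv2.imwrite("pics/topc.png",f(a,5)); cv2.imwrite("pics/sidec.png",f(b,5))
```

```text
(no output)
```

View pics/topc.png

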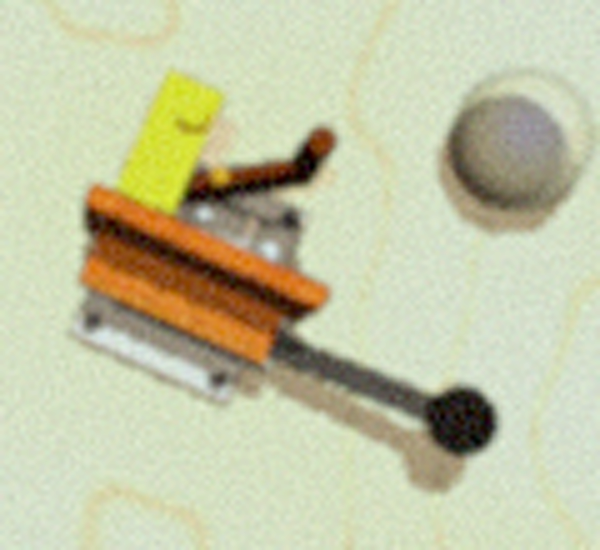

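View pics/sidec.png

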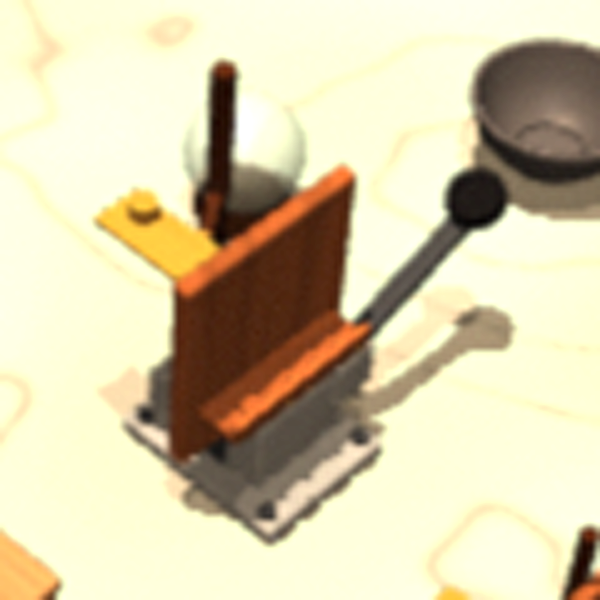

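Confirmed: the large clamp's lever runs right-down to the black pad at about (397,234) in the top view, and the peg top is at about (369,178). The brace is partly open. Next I fit the pose to points from both views.

```bash
cat > h.py <<'E'
import numpy as np
from workcell import *
from scipy.optimize import least_squares
def proj(n,p):
    c=get_calibration(n); q=np.array(c["camera_from_world"])@np.r_[p,1]
    return np.array([c["cx"]+c["fx"]*q[0]/-q[2], c["cy"]+c["fy"]*(-q[1])/-q[2]])
def model(v):
    x,y,t,b=v; R=np.array([[np.cos(t),-np.sin(t)],[np.sin(t),np.cos(t)]])
    W=lambda p:np.r_[R@np.array(p[:2])+[x,y],p[2]]
    h=np.array([.011,.045]); peg=h+.085*np.array([np.sin(b),-np.cos(b)])
    ly=-.045-(.110*np.cos(.35)-.012*np.sin(.35))
    return dict(pad=W((-.02,ly,.104)),peg=W((*peg,.213)),L=W((0,.06,.165)),Rr=W((0,-.06,.165)),
      b1=W((.069,.05,.165)),b2=W((.069,.02,.165)),f1=W((-.055,.045,.012)),f2=W((-.055,-.045,.012)),hinge=W((*h,.135)),W=W)
E
python3 - <<'E'
from h import *
T=dict(pad=(462,418),peg=(322,140),L=(95,198),Rr=(320,300),b1=(173,70),b2=(225,97),f1=(77,325),f2=(225,398))
S=dict(pad=(476,194),peg=(224,68),L=(184,286),Rr=(346,172),f1=(268,538),f2=(380,452))
obs=[("top",k,np.array(u)/5+[304.6,149.6]) for k,u in T.items()]+[("side",k,np.array(u)/5+[279.6,139.6]) for k,u in S.items()]
f=lambda v:np.concatenate([proj(n,model(v)[k])-u for n,k,u in obs])
r=least_squares(f,[.5,0,-.4,.4],loss="soft_l1"); m=model(r.x); print(r.x.round(4))
for (n,k,u),e in zip(obs,f(r.x).reshape(-1,2)): print(n,k,e.round(1))
for k in("pad","peg","hinge","b1"): print(k,m[k].round(4))
np.save("pose.npy",r.x)
# orb / bowl rough
E
```

```text
[ 0.5122 -0.016  -0.4309  0.5792]
top pad [-0.4  0.2]
top peg [ 0.3 -0. ]
top L [-1.3 -1.3]
top Rr [ 1.9 -0.1]
top b1 [-0.6 -1.2]
top b2 [ 1.  -1.3]
top f1 [-1.7  1.7]
top f2 [0.4 1.5]
side pad [-0.1  0.3]
side peg [-0.1  0.4]
side L [-1.   1.1]
side Rr [ 1.1 -0.6]
side f1 [0.3 0. ]
side f2 [ 1.1 -1.9]
pad [ 0.4338 -0.1387  0.104 ]
peg [ 0.5535 -0.0638  0.213 ]
hinge [0.541  0.0203 0.135 ]
b1 [0.5958 0.0006 0.165 ]
```

```bash
cat >> h.py <<'E'
def Rz(a): return np.array([[np.cos(a),np.sin(a),0],[np.sin(a),-np.cos(a),0],[0,0,-1.]])
def fing(v,b,off,z):
    m=model([*v[:3],b]); a=b+v[2]; t=np.array([np.cos(a),np.sin(a),0]); p=m["peg"]-off*t; p[2]=z
    return p,Rz(a)
E
python3 - <<'E'
from h import *
import cv2
v=np.load("pose.npy"); Z=.177
p,R=fing(v,v[3],.035,.29)
move_gripper(0.0)
goto(p,R); print(read_time_s(),read_ee_pos(),p)
p[2]=Z; line_to(p,vel=.1); print(read_ft_force().round(2))
for b in np.arange(v[3],1.02,.1):
    p,R=fing(v,b,.020,Z); line_to(p,vel=.06,orientation=R); print(round(b,2),read_ft_force().round(2))
cv2.imwrite("pics/t1.png",np.vstack([cv2.resize(snapshot(n)[a:a+120,290:450][:,:,::-1],None,fx=2.5*1.8,fy=2.5,interpolation=2)if 0 else cv2.resize(snapshot(n)[a:a+120,290:450][:,:,::-1],None,fx=2.5,fy=2.5) for n,a in(("top",140),("side",140))]))
print(read_time_s())
E
```

```text
2.925 [ 0.51883469 -0.07023905  0.28979556] [ 0.51892211 -0.06895955  0.29      ]
[ 0.83 -0.31  0.58]
0.58 [-0.26 -0.47 -0.87]
0.68 [-0.26  0.54  0.42]
0.78 [0.34 0.65 0.28]
0.88 [0.15 0.04 0.32]
0.98 [-0.96  0.17 -0.17]
5.875
```

View pics/t1.png

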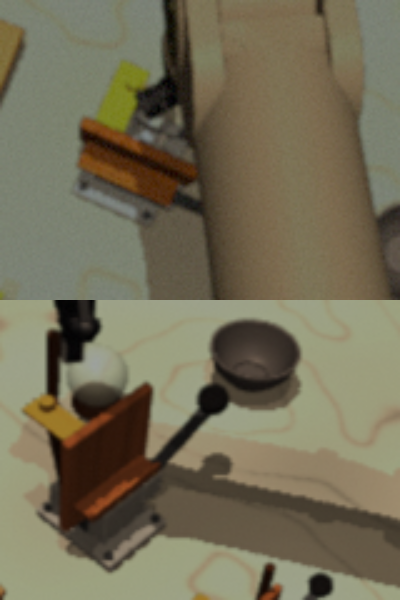

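The brace follows: in the side crop the peg top is at (53,333), just ahead of the closed fingers. I'll push on over the catch.

Run:
```python
from h import *
import cv2
v=np.load("pose.npy"); Z=.177
for b in (1.06,1.12,1.18,1.22,1.26,1.3,1.35,1.4):
    p,R=fing(v,b,.019,Z); line_to(p,vel=.05,orientation=R); a=b+v[2]; print(b,(read_ft_force()@[np.cos(a),np.sin(a),0]).round(2))
p,R=fing(v,1.4,.035,Z); line_to(p,vel=.1)
p[2]=.29; line_to(p,vel=.2); dwell(.3)
for b in(1.2,1.3,1.45): print(b,proj("side",model([*v[:3],b])["peg"]))
cv2.imwrite("pics/s2.png",cv2.convertScaleAbs(cv2.resize(snapshot("side")[130:250,270:400][:,:,::-1],None,fx=5,fy=5,interpolation=2),alpha=1.6))
print(read_time_s())
```

```text
1.06 -0.56
1.12 -2.12
1.18 -1.56
1.22 -1.16
1.26 -0.35
1.3 -0.1
1.35 -0.03
1.4 -0.47
1.2 [302.79286615 154.7262044 ]
1.3 [299.57615356 155.72247694]
1.45 [295.03626288 157.61498108]
9.325
```

View pics/s2.png

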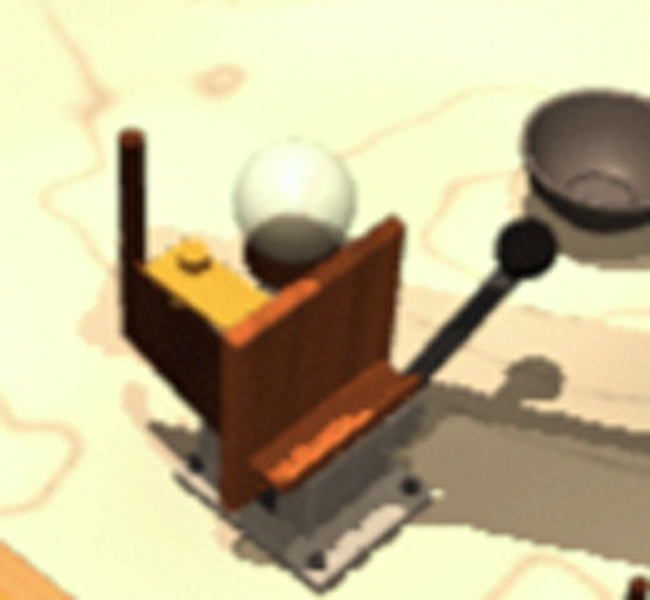

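The peg top is now at full-image (296,157), against a prediction of (295,158) for 1.45 rad. The push force also dropped off past the crest, so the brace is seated. Next is the lever.

Run:
```python
from h import *
import cv2
v=np.load("pose.npy"); W=model(v)["W"]; R=Rz(v[2])
p=read_ee_pos(); 
goto(W((-.02,-.150,.24)),R); print(read_time_s())
line_to(W((-.02,-.146,.125)),vel=.12); dwell(.3); f0=read_ft_force()
for z,y in((.104,.147),(.098,.148),(.09,.150),(.082,.152),(.075,.1535),(.071,.154),(.0675,.155)):
    line_to(W((-.02,-y,z)),vel=.04); dwell(.15); print(z,read_ee_pos().round(4),(read_ft_force()-f0).round(2))
cv2.imwrite("pics/l3.png",np.hstack([cv2.convertScaleAbs(cv2.resize(snapshot(n)[a:a+120,290:420][:,:,::-1],None,fx=3,fy=3,interpolation=2),alpha=1.6) for n,a in(("side",140),("top",150))]))
print(read_time_s())
```

```text
10.325
0.104 [ 0.4327 -0.141   0.1041] [-1.75  1.2   1.79]
0.098 [ 0.4324 -0.1422  0.0982] [0.01 0.22 1.94]
0.09 [ 0.4313 -0.1441  0.0901] [-1.82 -1.12  2.63]
0.082 [ 0.4306 -0.1458  0.0821] [-0.48 -0.18  3.93]
0.075 [ 0.43   -0.1471  0.0752] [-0.73 -0.61  4.22]
0.071 [ 0.4298 -0.1475  0.0712] [-0.29 -0.52  4.55]
0.0675 [ 0.4294 -0.1482  0.0676] [0.27 1.61 4.14]
15.4
```

View pics/l3.png

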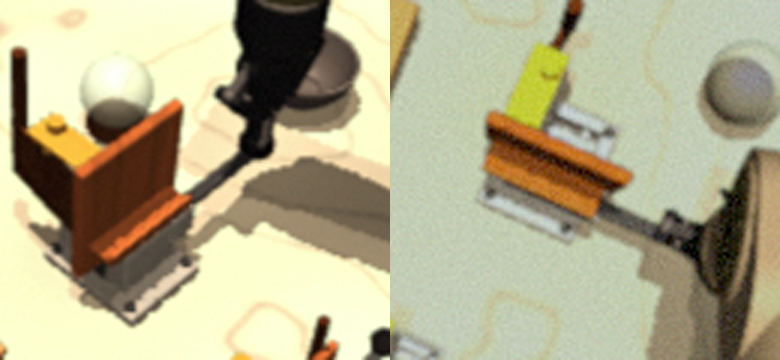

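The tip sits on the pad at side-crop (257,145), and the lever looks close to level. I'll average the force and compare the bar's drawn line with the model.

Run:
```python
from h import *
import cv2
v=np.load("pose.npy"); W=model(v)["W"]
F=[]
for _ in range(25): dwell(.02); F.append(read_ft_force())
print(np.mean(F,0).round(2),np.std(F,0).round(2),read_ee_pos())
im=snapshot("side")[:,:,::-1]; t=snapshot("top")[:,:,::-1]
big=lambda i,r,c:cv2.convertScaleAbs(cv2.resize(i[r:r+70,c:c+80],None,fx=5,fy=5,interpolation=2),alpha=1.6)
A=big(im,160,325); B=big(t,130,330)
pt=lambda n,p,c,r:tuple(((proj(n,p)-[c,r]+.5)*5).astype(int).tolist())
for x in(-.027,-.013):   # bar upper edges when level (green), +-0.08 rad (red/blue)
    for d,col in((0,(0,255,0)),(.12,(0,0,255)),(-.12,(255,0,0))):
        e=lambda s:W((x,-.045-s*np.cos(d),.059-s*np.sin(d)))
        cv2.line(A,pt("side",e(.03),325,160),pt("side",e(.09),325,160),col,1)
for b in(1.25,1.45): cv2.circle(B,pt("top",model([*v[:3],b])["peg"],330,130),4,(0,255,0) if b>1.4 else (0,0,255),1)
cv2.imwrite("pics/o4.png",np.hstack([A,B])); print(read_time_s())
```

```text
[1.14 2.71 4.62] [0.55 0.83 0.46] [ 0.42936495 -0.14823428  0.06750428]
15.9167
```

View pics/o4.png

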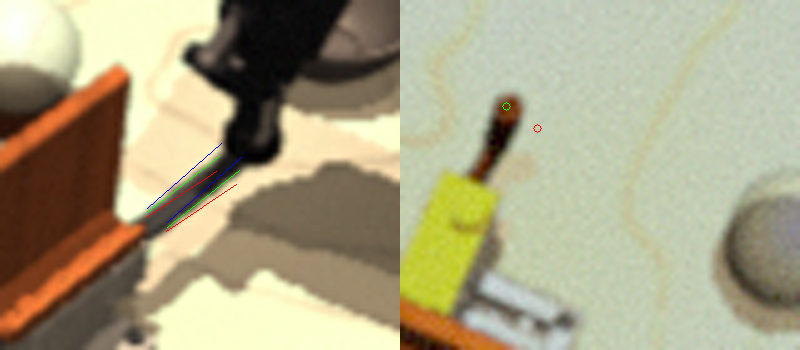

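The overlay shows the brace peg exactly on the 1.45 mark, and the lever bar on the "level" line. I'll trim the last half millimetre and hand in.

Run:
```python
from h import *
v=np.load("pose.npy"); W=model(v)["W"]
p=read_ee_pos(); p[2]=.0668; line_to(p,vel=.02); dwell(.5)
print(read_ee_pos(),np.mean([read_ft_force() for _ in range(3)],0).round(2),read_time_s())
print(job_done())
```

```text
[ 0.42930643 -0.14833808  0.06679244] [0.46 1.34 5.11] 16.6667
the job is handed in; nothing more can be done
None
```

The job is handed in: the brace is at its 1.45 rad end stop and released, and the fingertips are holding the lever level (about 67 mm at the pad, about 5 N); I never went near the bowl, orb or key box.

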